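# Swap the cups on a spice grinder and hold the fresh one pressed down

## Robot

A 6-joint arm with a two-finger parallel gripper is mounted at the origin on the work surface. World frame = base frame: x ahead of the robot, y to its left, z up, the work surface at z = 0. Lengths are in m, angles in rad, forces in N, time in s.
With the tool pointing down it reaches from about 0.25 to 0.775 m from the base axis. Payload 8.9 kg.
Tool frame: the origin (TCP) lies between the finger pads; the fingertips stand 19 mm ahead of it and the grasp point (between the pads) is the TCP; z points along the fingers, y is the line along which they close (so a half turn about z gives the same grasp; the last joint's range is limited). The gripper opens to 85 mm and grips with 20 to 120 N. Pads are 22 mm wide; open, the fingers measure 114 mm over their backs; the gripper's body (76 mm by 85 mm) begins 54 mm behind the grasp point. The pads swing forward as they close: fully open they stand 13 mm farther back than shut.
Start: joints at [-1.381, 0.291, -0.153, 1.127, 0, 1.431], TCP at [0.17, -0.497, 0.25] pointing down, gripper open.
Joint ranges: [-2.52, 2.52], [-0.91, 1.74], [-1.3, 1.37], [-1.96, 2.02], [-1.52, 1.47], [-3.14, 3.14]. Speed limits (rad/s): [2.22, 2.22, 2.79, 3.14, 3.14, 3.14].

## Interface

Orientations are given as a unit quaternion [w, x, y, z].
In Python, from plant import * gives the robot as it stands. The module is installed in compiled form; this text tells all that it offers.
- The arm moves only by the tool arm_command, never from a script. Its argument "series" is a list of rows, each a list of 6 numbers: the shift along the world's x, y, z each as a share of 0.3 m, from -1 to 1, then the turn, a rotation vector about the world's x, y, z each as a share of 120 degrees, from -1 to 1. A call has 1 to 12 rows; each row is the pose to reach, as a shift and turn from the pose commanded when the call began; what a row does not reach only later rows make up. A row lasts 1/8 s, in which the tool goes at most 62.5 mm and 10.7 degrees, less where a joint would pass 70% of its speed; a pose out of reach is approached as far as the arm can. A call with a number of a shift or a turn outside -1 to 1 is refused whole. A call with a gripper value outside its range is refused whole. "jaw" is the closure, from -1 (fully open) to 1 (shut), set as the call begins (left out, the last holds). The fingers move at their own pace and stop on an object; the grip force is fixed at half the most. Time passes only in rows, so rows that repeat a pose let the fingers close. It gives the time, the measured TCP pose, the force, the opening and the grip force at its end, in the units of the state.
- state(): the state, without advancing time (a new reading comes with each control period).
- get_image(name): name is "scene" or "side" or "wrist"; returns a dict with "pixels" (384x512x3 uint8, red, green, blue), "depth" (384x512 float32, m along the optical axis (not along the pixel's ray), 0 where there is no reading), "K" (3x3 intrinsics, pixels), "k1" (the pictures are not rectified: a ray, as slopes to the right and down, at radius r is drawn at 1 + k1 r^2 times it, then the intrinsics apply), "position" and "rotation" of the camera in the world. Camera axes: x right, y up, looking along -z (the intrinsics and any distortion apply to the point x, -y, -z); pixel columns grow to the right and rows downward; lengths in m; the calibration is good to about 2 mm. A picture is of the moment at which its call begins.
- job_done(): hands the job in; it is judged then, once.
The state is a dict: "time_s": time; "joint_positions": joint angles; "dq": joint speeds; "joint_torque": joint torques, N m; "eef_pos": TCP position; "eef_rot": TCP orientation; "ft_force": force on the tool from outside, world axes, zero at the start; "ft_torque": the same for the moment, N m; "opening": finger opening in m; "grasp_force": force on a finger pad.
Only numpy, scipy, OpenCV 4.12 (cv2) and the standard library are available. Lean on these libraries where they do the work, as an engineer would, in place of code of your own. Each camera call takes 0.05 s, during which the arm holds its last target. There are 200 camera calls.

## Task

The spice grinder is done with its tall cup: lift it out and stand it upright on the cork mat in the one empty cell of the divided crate, and let go of it. Then take the short cup upright from the counter, turn it until its four lugs line up with the four slots of the grinder, slide it in and press it fully home against the spring, which is how the grinder runs. Finish while still gripping the short cup and holding it pressed down, and leave the jars, spoon, dipper and votive dish where they are.

Things in the scene. Friction and masses are not known exactly. Their poses are not given: they have to be found in the camera images.
- grinder: Grinder base, fixed: white housing 114 x 114 mm, on it a metal rim 100 x 100 mm, upper face 115 mm above the counter. In it a round well 58 mm across with four slots, 15 mm wide, reaching 39 mm from the axis along the base's own +x, -x, +y, -y; slot floors 16 mm below the rim's face. Origin: centre of underside; z up.
- well (a point): Centre of the well's mouth, level with the rim's upper face (115 mm above the counter).
- press (a joint): Black sprung disc, 49 mm across, at the bottom of the well. 0 = up, its top 14 mm below the rim's face (it carries a cup without sinking); grows in metres as pushed down; 0.008 = meshed cup fully home, lugs on the slot floors. 4 N starts it, 9 N pushes it home, less the cup's weight.
- tall_cup: Tall grinding cup, loose, standing meshed in the grinder: closed steel cylinder 54 mm across, 150 mm high. Below: black foot, 52 mm across, 6 mm high, then four black lugs (6 to 18 mm above the underside), 10 mm wide, reaching 36 mm from the axis along its own +x, -x, +y, -y. 130 to 250 g. Origin: centre of underside, at first 14 mm below the rim's face; z up.
- short_cup: Short grinding cup, loose, upright on the counter: 110 mm high, else the same as the tall cup (width, foot, lugs, weight, origin, axes). Its underside is 6 mm below the rim's face when the lugs rest unmeshed on the rim, 14 mm when meshed but not pressed, 22 mm when home. Any quarter turn fits; 2.5 mm play on either side of a lug.
- crate: The plywood crate, fixed, open above, 200 x 200 mm outside and 60 mm high, walls and dividers 5 mm, floor 5 mm thick, with 2 x 2 cells 92 mm square. Origin: centre of its underside; x and y along its walls, z up. Three cells hold jars, one is empty but for the cork mat.
- mat: The round cork mat, 72 mm across and 3 mm thick, fixed on the floor of the crate's empty cell, at the cell's centre. Origin: centre of its underside (its top is 8 mm above the counter).
- jar_a: A closed jar 58 mm across and 66 mm high, standing in a cell of the crate (its top 71 mm above the counter). Origin: centre of its underside. Leave alone.
- jar_b: A closed jar 58 mm across and 66 mm high, standing in a cell of the crate (its top 71 mm above the counter). Origin: centre of its underside. Leave alone.
- jar_c: A closed jar 58 mm across and 66 mm high, standing in a cell of the crate (its top 71 mm above the counter). Origin: centre of its underside. Leave alone.
- spoon: Steel spoon 170 mm long lying on the counter, handle to its own -x. Leave alone.
- votive: Green glass votive dish, 68 mm across and 42 mm high. Origin: centre of its underside. Leave alone.
- dipper: Wooden honey dipper 160 mm long and 28 mm thick, lying along its own x. Leave alone.
Things that resemble listed ones, but are neither listed nor needed, are in the scene too. What is shaped like the tall_cup but pink, purple or turquoise is not meant.

How it is judged:
By the outcome, as a careful person would: the job done as asked, in the order asked, and still so for the second after the job is handed in, while the arm keeps its last pose, push and grip.
It also fails if it takes over 54 s, if anything falls off the work surface, if the arm or the gripper's body presses on something with over 40 N, if the wrist force passes 120 N, or if a joint passes its speed limit or range.

## Working session

There is one attempt and no reset: what is moved stays moved. The work goes in short steps, Python scripts to look and compute and a tool call to move; the robot and the scene stay as the last step left them, time stands still between calls to the robot, and variables do not carry over. Pictures are saved under pics/ and viewed, at most 10 in all, crops included, and the job is handed in when it is done.

Besides the shell and the picture viewer there is one more tool, called after "Call:" in YAML: its name, and indented under it one key for each argument. arm_command: Moves the arm, as the interface text tells. Its arguments: {"type":"object","properties":{"series":{"type":"array","items":{"type":"array","items":{"type":"number","minimum":-1,"maximum":1}}},"jaw":{"type":"number"}},"required":["series"]}

```bash
mkdir -p pics
cat > h.py <<'E'
from plant import *
import numpy as np, cv2
def grab(n,save=None):
    im=get_image(n)
    if save: cv2.imwrite('pics/'+save+'.png',cv2.cvtColor(im['pixels'],cv2.COLOR_RGB2BGR))
    np.savez('last_'+n,**im)
    return im
def rays(im,uv):
    K=im['K'];k1=float(im['k1']);uv=np.atleast_2d(np.float64(uv))
    s=cv2.undistortPoints(uv.reshape(-1,1,2),K,np.array([k1,0,0,0,0.])).reshape(-1,2)
    d=np.c_[s[:,0],-s[:,1],-np.ones(len(s))]
    return d@np.array(im['rotation']).T
def plane(im,uv,z):
    d=rays(im,uv);p=np.array(im['position']);return p+d*((z-p[2])/d[:,2])[:,None]
def cloud(im):
    h,w=im['depth'].shape;v,u=np.mgrid[:h,:w]
    d=rays(im,np.c_[u.ravel(),v.ravel()])
    P=np.array(im['position'])+d*im['depth'].ravel()[:,None].astype(float)
    return P.reshape(h,w,3)
E
python3 - <<'E'
from h import *
a=grab('scene');b=grab('side');c=grab('wrist')
for i in(a,b,c):print(i['position'],np.round(i['rotation'],3).tolist(),i['K'].tolist(),i['k1'])
m=np.hstack([a['pixels'],b['pixels']]);
for n,i in zip('abc',(a,b,c)): cv2.imwrite(f'pics/{n}.png',cv2.resize(cv2.cvtColor(i['pixels'],cv2.COLOR_RGB2BGR),(768,576)))
s=state();print(s)
E
```

```text
[ 1.00001578 -0.45316039  1.07261956] [0.88, 0.242, 0.104, 0.395] [[437.1425738452096, 0.0, 257.1615293179676], [0.0, 437.1425738452096, 194.91668313373205], [0.0, 0.0, 1.0]] -0.013539590666692311
[ 0.45872323 -0.96106569  0.69877262] [0.879, 0.474, -0.029, -0.045] [[450.59744140306225, 0.0, 257.40274303567327], [0.0, 450.59744140306225, 196.66994515411483], [0.0, 0.0, 1.0]] 0.041684941058061024
[ 0.24414989 -0.47260801  0.37325112] [0.804, -0.124, 0.089, -0.575] [[336.98321886324817, 0.0, 253.6543430992071], [0.0, 336.98321886324817, 193.19250485413914], [0.0, 0.0, 1.0]] -0.0645579771901382
{'time_s': 0.15, 'joint_positions': array([-1.38130959e+00,  2.91139714e-01, -1.53942297e-01,  1.12669638e+00,
        3.00199063e-05,  1.43150009e+00]), 'dq': array([-0.00038939, -0.00313548,  0.00234079, -0.00263418,  0.00030674,
       -0.00188163]), 'joint_torque': array([ 1.16709740e-03, -5.37371886e+01,  3.31519818e+01,  1.14982494e-02,
       -1.75689452e-04, -1.88499473e-05]), 'eef_pos': array([ 0.16947382, -0.49656945,  0.249874  ]), 'eef_rot': array([-4.91253964e-04,  9.86518004e-01,  1.63652026e-01,  2.68394775e-06]), 'ft_force': array([ 0.39794313,  1.04416145, -0.20310527]), 'ft_torque': array([-0.02020262,  0.06808229, -0.01191393]), 'grasp_force': 0.0, 'opening': 0.08537927941826487}
```

Run:
```python
s=open('h.py').read()
s=s.replace("import numpy as np, cv2","import numpy as np, cv2\nfrom scipy.spatial.transform import Rotation as R")
s=s.replace("@np.array(im['rotation']).T","@R.from_quat(np.roll(im['rotation'],-1)).as_matrix().T")
open('h.py','w').write(s)
```

```text
(no output)
```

View pics/a.png

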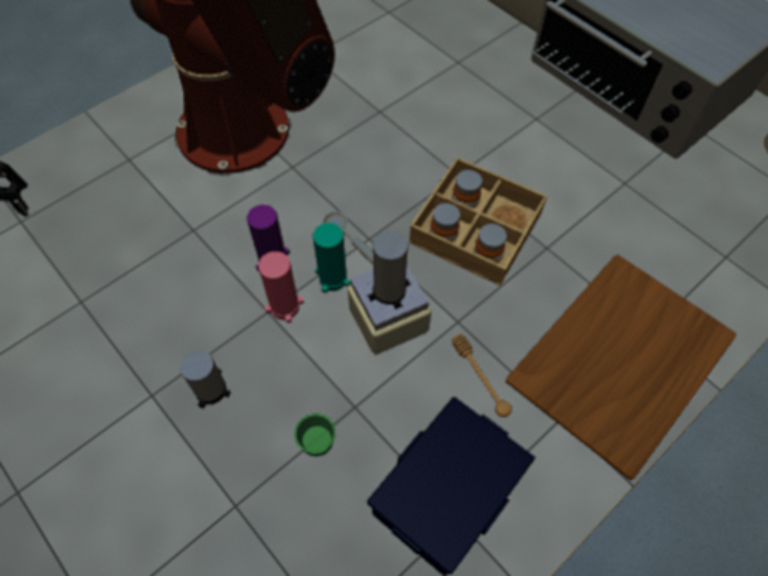

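View pics/b.png

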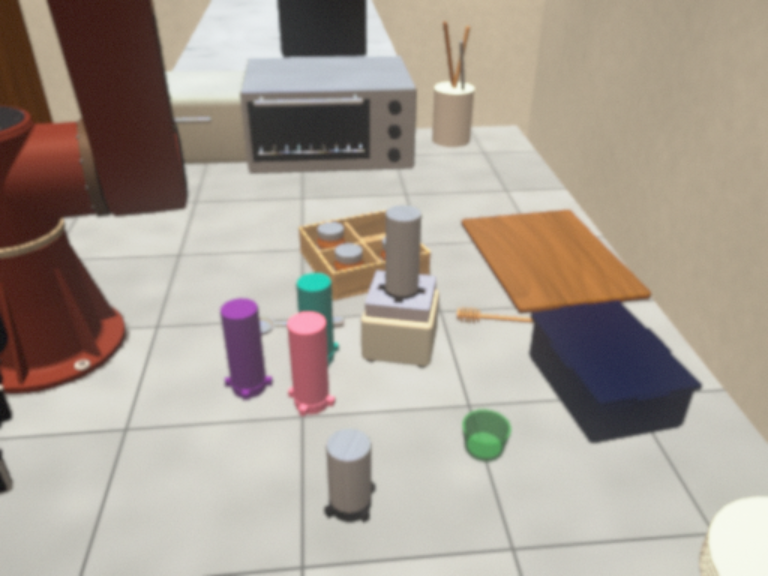

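The scene view (768 wide) shows the tall cup top at (391,245) on the grinder, the short cup top at (198,365), and the crate with its empty mat cell at (511,213). Decoys stand left of the grinder. Now I'll measure from depth and rays.

Run:
```python
from h import *
D={n:dict(np.load(f'last_{n}.npz')) for n in('scene','side')}
def comp(M,seed):
    n,l=cv2.connectedComponents(M.astype(np.uint8),connectivity=4);k=l[seed[1],seed[0]];return l==k if k else M&False
for n,seeds in dict(scene=dict(tall=(260,163),short=(132,244),rim=(270,194),mat=(341,142),pur=(175,144),pink=(184,177),turq=(219,154)),side=dict(tall=(269,142),short=(233,293),rim=(285,190),turq=(210,188),pink=(205,215),pur=(160,206))).items():
    P=cloud(D[n]);z={'tall':.251,'short':.11,'rim':.115,'mat':.008}
    for o,s in seeds.items():
        zz=z.get(o,.15)
        M=comp(abs(P[...,2]-zz)<(.006 if o!='mat' else .003),s)
        v,u=np.nonzero(M)
        if len(u)<8: print(n,o,'few',P[s[1],s[0]]);continue
        q=plane(D[n],np.c_[u,v],zz)[:,:2].astype(np.float32)
        c,r=cv2.minEnclosingCircle(q);rect=cv2.minAreaRect(q*1000)
        print(n,o,len(u),np.round(c,4),round(r,4),np.round(np.median(P[M],0),4),[np.round(x,1) for x in rect])
P=cloud(D['scene']);M=(abs(P[...,2]-.06)<.004)&(P[...,0]>.3)&(P[...,0]<.8)
n,l,st,_=cv2.connectedComponentsWithStats(M.astype(np.uint8))
k=1+np.argmax(st[1:,4]);v,u=np.nonzero(l==k);q=plane(D['scene'],np.c_[u,v],.06)[:,:2].astype(np.float32)
print('crate',cv2.minAreaRect(q*1000))
hs=cv2.cvtColor(D['scene']['pixels'],cv2.COLOR_RGB2HSV)
for s in[(341,142),(345,135),(260,163),(132,244)]:print(hs[s[1],s[0]],P[s[1],s[0]])
g=(hs[...,0]>50)&(hs[...,0]<75)&(hs[...,1]>100);q=P[g];print('green',q.min(0),q.max(0))
```

```text
scene tall 384 [ 0.5862 -0.0638] 0.0287 [ 0.5862 -0.0652  0.2522] [array([585. , -63.9]), array([50.4, 55.3]), np.float64(48.5)]
scene short 388 [ 0.4821 -0.3858] 0.0285 [ 0.4832 -0.3854  0.1111] [array([ 482.1, -385.1]), array([52.5, 54.9]), np.float64(78.8)]
scene rim few [ 0.59613895 -0.03617578  0.09463795]
scene mat few [0.569868   0.28564611 0.01147994]
scene pur 287 [ 0.3402 -0.1452] 0.0292 [ 0.3417 -0.1451  0.1511] [array([ 341.1, -144.8]), array([49.9, 56.4]), np.float64(53.1)]
scene pink 321 [ 0.4358 -0.1892] 0.0287 [ 0.438  -0.1894  0.1511] [array([ 436.4, -188.3]), array([50.2, 57.2]), np.float64(53.8)]
scene turq 290 [ 0.4478 -0.083 ] 0.0288 [ 0.4493 -0.083   0.1512] [array([448.6, -82. ]), array([52.1, 53.7]), np.float64(48.5)]
side tall 259 [ 0.5844 -0.0693] 0.0325 [ 0.583  -0.0717  0.2521] [array([582.8, -69.1]), array([59.4, 51.3]), np.float64(83.9)]
side short 585 [ 0.4786 -0.3866] 0.0296 [ 0.4798 -0.3891  0.1113] [array([ 480.2, -386.8]), array([58. , 51.9]), np.float64(85.0)]
side rim 751 [ 0.5828 -0.0646] 0.0728 [ 0.5783 -0.0877  0.1166] [array([582.7, -66.5]), array([113.3, 100.9]), np.float64(74.4)]
side turq 278 [ 0.4477 -0.0853] 0.032 [ 0.4459 -0.0887  0.1516] [array([445.7, -86.7]), array([60.4, 50.4]), np.float64(87.8)]
side pink 363 [ 0.4333 -0.1928] 0.0319 [ 0.434  -0.1947  0.1514] [array([ 433.6, -193. ]), array([61.5, 50.1]), np.float64(88.3)]
side pur 338 [ 0.3369 -0.1481] 0.0318 [ 0.3394 -0.151   0.1514] [array([ 339.2, -149.1]), array([60.2, 54.5]), np.float64(84.6)]
crate ((573.1494140625, 271.9363708496094), (142.43771362304688, 282.32501220703125), 62.850887298583984)
[ 16 142 129] [0.569868   0.28564611 0.01147994]
[ 18 125  90] [0.55782668 0.31811723 0.00691601]
[103  41 118] [ 0.58682876 -0.06578104  0.25423816]
[109  49 126] [ 0.48796955 -0.3846747   0.11424332]
green [ 0.15838849 -0.45738973  0.00163807] [1.00001578 0.65160316 1.07261956]
```

Call:
arm_command:
  series:
    - [0.2,0.2,0.1,0,0,0.09]
    - [0.4,0.4,0.2,0,0,0.18]
    - [0.6,0.6,0.27,0,0,0.27]
    - [0.8,0.8,0.27,0,0,0.36]
    - [1,1,0.27,0,0,0.45]
    - [1,1,0.27,0,0,0.53]
    - [1,1,0.27,0,0,0.59]
    - [1,1,0.27,0,0,0.59]
  jaw: -1

```text
time_s: 1.15
eef_pos: [0.4717, -0.1939, 0.3311]
eef_rot: [-0.0, 0.707, 0.707, 0.0]
ft_force: [-0.4, -0.0, 0.1]
opening: 0.0855
grasp_force: 0.0
```

Run:
```python
from h import *
print(state()['joint_positions'].round(2),state()['eef_pos'])
im=dict(np.load('last_scene.npz'))
P=cloud(im);hs=cv2.cvtColor(im['pixels'],cv2.COLOR_RGB2HSV).astype(int)
M=(hs[...,0]>8)&(hs[...,0]<28)&(hs[...,1]>80);M[:, :270]=0;M[190:]=0;M[:,370:]=0
n,l,st,_=cv2.connectedComponentsWithStats(M.astype(np.uint8));k=1+np.argmax(st[1:,4]);print(st[k])
v,u=np.nonzero(l==k);p=P[v,u];t=abs(p[:,2]-.06)<.01
q=plane(im,np.c_[u,v][t],.06)[:,:2].astype(np.float32)
r=cv2.minAreaRect(q*1000);print('crate',t.sum(),r,cv2.boxPoints(r).round().tolist())
b=(abs(p[:,2]-.01)<.006)&(hs[v,u,2]>0);print('low',p[b].min(0),p[b].max(0),np.median(p[b],0))
# jars
J=(abs(P[...,2]-.071)<.004)&(hs[...,1]<80);J[:,:270]=0;J[190:]=0;J[:,370:]=0
n,l,st,ce=cv2.connectedComponentsWithStats(J.astype(np.uint8))
for i in range(1,n):
  if st[i,4]>40:print('jar',st[i,4],plane(im,ce[i],.071).round(4))
# rim both views
for nm in('scene','side'):
  im=dict(np.load(f'last_{nm}.npz'));P=cloud(im)
  M=(abs(P[...,2]-.115)<.008)&(np.hypot(P[...,0]-.585,P[...,1]+.065)<.08)
  v,u=np.nonzero(M);q=plane(im,np.c_[u,v],.115)[:,:2].astype(np.float32);print(nm,len(u),cv2.minAreaRect(q*1000))
```

```text
[-0.53  0.23 -0.02  1.32  0.    1.04] [ 0.47167566 -0.19385873  0.33113951]
[ 273  106   91   84 3718]
crate 910 ((544.929443359375, 207.11859130859375), (200.50462341308594, 205.20494079589844), 18.284870147705078) [[418.0, 273.0], [482.0, 78.0], [672.0, 141.0], [608.0, 336.0]]
low [0.4208985  0.085409   0.00402499] [0.66726561 0.33256932 0.01595337] [0.55597498 0.25942212 0.00843761]
jar 177 [[0.482  0.2413 0.071 ]]
jar 188 [[0.5117 0.1489 0.071 ]]
jar 191 [[0.6056 0.1801 0.071 ]]
scene 879 ((585.8827514648438, -64.11300659179688), (102.38448333740234, 105.23070526123047), 74.16942596435547)
side 817 ((582.3717041015625, -68.46826171875), (117.17819213867188, 101.38729095458984), 74.41533660888672)
```

Call:
arm_command:
  series:
    - [0.19,0.22,0,0,0,0]
    - [0.38,0.43,-0.03,0,0,0]
    - [0.38,0.43,-0.05,0,0,0]
    - [0.38,0.43,-0.05,0,0,0]

```text
time_s: 1.65
eef_pos: [0.5842, -0.0661, 0.3146]
eef_rot: [-0.001, 0.709, 0.706, -0.001]
ft_force: [-0.9, -0.0, 0.5]
opening: 0.0853
grasp_force: 0.0
```

Run:
```python
from h import *
im=grab('wrist');cv2.imwrite('pics/w1.png',cv2.resize(cv2.cvtColor(im['pixels'],cv2.COLOR_RGB2BGR),(768,576)))
print(state()['eef_pos'],state()['ft_force'])
P=cloud(im)
M=(abs(P[...,2]-.251)<.006)&(np.hypot(P[...,0]-.585,P[...,1]+.065)<.05)
v,u=np.nonzero(M);print(len(u))
q=plane(im,np.c_[u,v],.251)[:,:2].astype(np.float32);print(cv2.minEnclosingCircle(q),cv2.minAreaRect(q*1000))
M=(abs(P[...,2]-.115)<.006)&(np.hypot(P[...,0]-.585,P[...,1]+.065)<.08)
v,u=np.nonzero(M);q=plane(im,np.c_[u,v],.115)[:,:2].astype(np.float32);print(len(u),cv2.minAreaRect(q*1000))
```

```text
[ 0.58343649 -0.06745442  0.31522859] [-0.37941948 -0.22647266 -0.16940714]
5841
((0.5862782597541809, -0.06263475865125656), 0.027135945856571198) ((586.2635498046875, -62.91153335571289), (52.81304931640625, 52.75310516357422), 44.54478073120117)
5213 ((586.3163452148438, -63.8927001953125), (100.71731567382812, 100.2359619140625), 74.22740173339844)
```

View pics/w1.png

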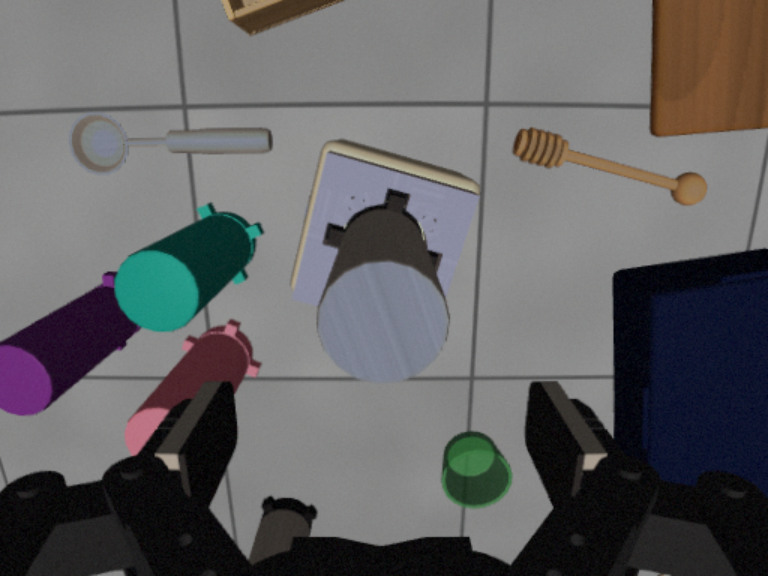

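The wrist view (768 px) shows the cup top at (383,320), centred between the fingers. The rim is square at about -15.8° with its slots visible. Descending to grasp.

Call:
arm_command:
  series:
    - [0.005,0.012,-0.12,0,0,0]
    - [0.005,0.012,-0.25,0,0,0]
    - [0.005,0.012,-0.31,0,0,0]
    - [0.005,0.012,-0.31,0,0,0]
    - [0.005,0.012,-0.31,0,0,0]

```text
time_s: 2.33
eef_pos: [0.5852, -0.0653, 0.2246]
eef_rot: [0.001, 0.71, 0.704, 0.0]
ft_force: [0.4, 1.0, 1.2]
opening: 0.0853
grasp_force: 0.0
```

Call:
arm_command:
  series:
    - [0,0,0,0,0,0]
    - [0,0,0,0,0,0]
    - [0,0,0,0,0,0]
    - [0,0,0,0,0,0]
    - [0,0,0,0,0,0]
    - [0,0,0,0,0,0]
    - [0,0,0,0,0,0]
    - [0,0,0,0,0,0]
  jaw: 1

```text
time_s: 3.32
eef_pos: [0.5853, -0.0644, 0.2234]
eef_rot: [0.0, 0.709, 0.705, 0.0]
ft_force: [1.0, -0.6, 2.8]
opening: 0.0529
grasp_force: 62.5
```

Call:
arm_command:
  series:
    - [0,0,0.05,0,0,0]
    - [0,0,0.12,0,0,0]
    - [0,0,0.2,0,0,0]
    - [0,0,0.2,0,0,0]

```text
time_s: 3.82
eef_pos: [0.5856, -0.0643, 0.2851]
eef_rot: [0.001, 0.709, 0.705, 0.001]
ft_force: [0.3, -0.1, -2.6]
opening: 0.0529
grasp_force: 63.3
```

Call:
arm_command:
  series:
    - [0,0.1,0,0,0,0]
    - [0,0.25,0,0,0,0]
    - [0,0.4,0,0,0,0]
    - [0,0.55,0,0,0,0]
    - [0,0.65,0,0,0,0]
    - [0,0.7,0,0,0,0]
    - [0,0.7,0,0,0,0]

```text
time_s: 4.7
eef_pos: [0.5847, 0.146, 0.2827]
eef_rot: [-0.0, 0.709, 0.705, -0.001]
ft_force: [-0.5, -0.5, -1.7]
opening: 0.0528
grasp_force: 63.3
```

Run:
```python
from h import *
im=grab('wrist');cv2.imwrite('pics/w2.png',cv2.resize(cv2.cvtColor(im['pixels'],cv2.COLOR_RGB2BGR),(768,576)))
s=state();print(s['eef_pos'],s['ft_force'],s['opening'])
P=cloud(im);hs=cv2.cvtColor(im['pixels'],cv2.COLOR_RGB2HSV).astype(int)
print(P[...,2][::40,::50].round(3))
M=(abs(P[...,2]-.06)<.006)&(P[...,1]>.05)
v,u=np.nonzero(M);q=plane(im,np.c_[u,v],.06)[:,:2].astype(np.float32);r=cv2.minAreaRect(q*1000);print(len(u),r)
M=((abs(P[...,2]-.008)<.004)&(np.hypot(P[...,0]-.5755,P[...,1]-.269)<.06)).astype(np.uint8)
v,u=np.nonzero(M);q=plane(im,np.c_[u,v],.008)[:,:2].astype(np.float32);print(len(u),cv2.minEnclosingCircle(q), cv2.minAreaRect(q*1000))
```

```text
[0.58485443 0.1451933  0.2828036 ] [-0.18038268  0.09359936 -2.0805002 ] 0.052583491245123834
[[-0.    -0.001 -0.002 -0.001  0.031  0.006 -0.001 -0.     0.002  0.018
   0.019]
 [ 0.     0.001  0.028  0.072  0.004  0.008  0.06  -0.001 -0.001  0.019
   0.018]
 [-0.    -0.001  0.001  0.071  0.005  0.005  0.008 -0.     0.     0.018
   0.017]
 [-0.001 -0.002 -0.     0.052  0.004  0.068  0.005  0.001  0.     0.018
   0.018]
 [-0.001 -0.001 -0.001  0.029  0.072  0.175  0.031  0.001  0.001  0.018
   0.018]
 [-0.001  0.     0.001 -0.     0.06   0.262  0.17  -0.001 -0.     0.02
   0.019]
 [-0.    -0.    -0.     0.001  0.281  0.302  0.289 -0.001  0.001  0.018
   0.019]
 [-0.001  0.     0.001  0.294  0.309  0.308  0.309  0.295  0.     0.022
  -0.   ]
 [-0.    -0.     0.322  0.324  0.308  0.309  0.308  0.324  0.319  0.325
   0.03 ]
 [-0.001  0.341  0.324  0.345  0.338  0.309  0.337  0.344  0.323  0.34
   0.088]]
3574 ((545.0242309570312, 210.84725952148438), (199.66619873046875, 199.47418212890625), 18.213613510131836)
6929 ((0.5751681327819824, 0.2687692642211914), 0.06004219874739647) ((573.9585571289062, 261.1430969238281), (102.53466033935547, 115.20066833496094), 89.63712310791016)
```

View pics/w2.png

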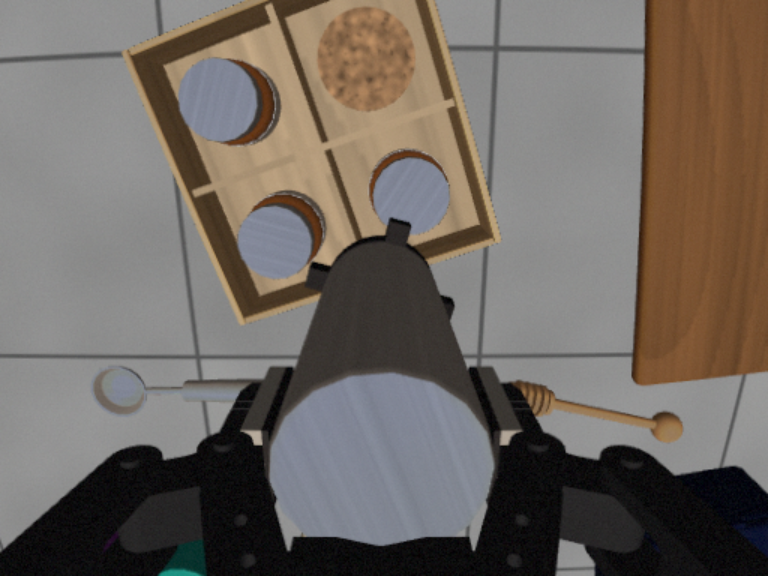

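The wrist view shows the mat at (366,60) and the cup upright in the gripper. I'll cast the mat pixel onto z=8 mm.

Run:
```python
from h import *
im=dict(np.load('last_wrist.npz'));hs=cv2.cvtColor(im['pixels'],cv2.COLOR_RGB2HSV).astype(int)
print(plane(im,[[244,39],[212,39],[276,39],[244,5],[244,73]],.008).round(4), hs[39,244],hs[39,290])
M=(hs[...,1]>118);M[80:]=0;M[:,:205]=0;M[:,285:]=0
M=cv2.morphologyEx(M.astype(np.uint8),cv2.MORPH_OPEN,np.ones((3,3)))
n,l,st,ce=cv2.connectedComponentsWithStats(M)
for i in range(1,n):
  if st[i,4]>300:
    v,u=np.nonzero(l==i);q=plane(im,np.c_[u,v],.008)[:,:2].astype(np.float32);print(st[i],q.mean(0),cv2.minEnclosingCircle(q))
```

```text
[[0.5761 0.2729 0.008 ]
 [0.541  0.2733 0.008 ]
 [0.6111 0.2728 0.008 ]
 [0.5765 0.3073 0.008 ]
 [0.5757 0.2372 0.008 ]] [ 14 117 150] [ 17 144  83]
```

Call:
arm_command:
  series:
    - [-0.01,0.13,0,0,0,0]
    - [-0.02,0.28,0,0,0,0]
    - [-0.033,0.39,0,0,0,0]
    - [-0.033,0.421,0,0,0,0]
    - [-0.033,0.421,-0.1,0,0,0]
    - [-0.033,0.421,-0.23,0,0,0]
    - [-0.033,0.421,-0.35,0,0,0]
    - [-0.033,0.421,-0.43,0,0,0]
    - [-0.033,0.421,-0.47,0,0,0]
    - [-0.033,0.421,-0.485,0,0,0]
    - [-0.033,0.421,-0.485,0,0,0]

```text
time_s: 6.12
eef_pos: [0.5757, 0.2718, 0.1384]
eef_rot: [0.0, 0.709, 0.705, 0.0]
ft_force: [0.4, -0.0, -2.3]
opening: 0.0528
grasp_force: 63.5
```

Run:
```python
from h import *
im=grab('side');cv2.imwrite('pics/s2.png',cv2.resize(cv2.cvtColor(im['pixels'][100:250,130:330],cv2.COLOR_RGB2BGR),(800,600)))
s=state();print(s['eef_pos'],s['eef_rot'],s['ft_force'])
```

```text
[0.57574455 0.27197411 0.13870602] [3.20221300e-04 7.09413965e-01 7.04791733e-01 5.80490055e-04] [ 0.57275723 -0.1120356  -2.15570884]
```

View pics/s2.png

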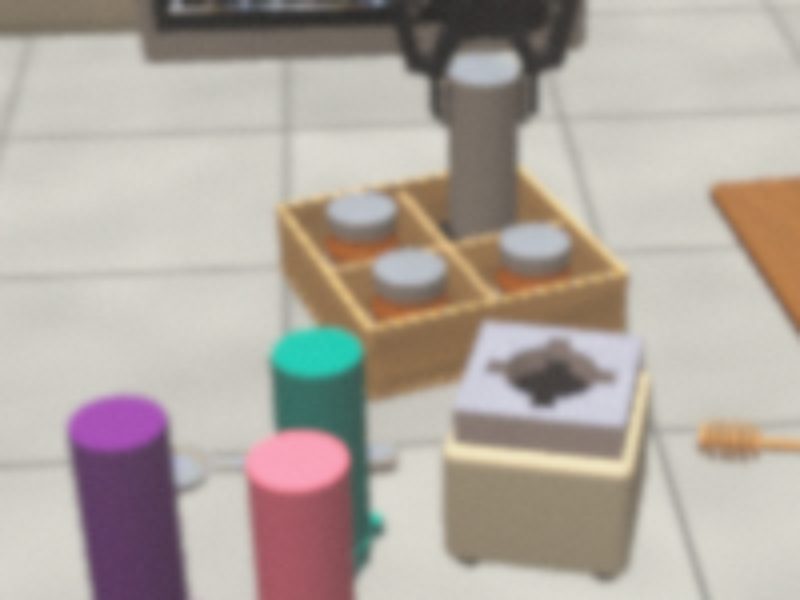

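The side view shows the tall cup upright inside the empty cell, just above the mat; the grinder well is empty. Setting down.

Call:
arm_command:
  series:
    - [0,0,-0.015,0,0,0]
    - [0,0,-0.025,0,0,0]
    - [0,0,-0.025,0,0,0]

```text
time_s: 6.55
eef_pos: [0.5754, 0.2723, 0.1316]
eef_rot: [0.0, 0.709, 0.705, 0.001]
ft_force: [-2.6, -1.0, 8.0]
opening: 0.053
grasp_force: 64.2
```

Call:
arm_command:
  series:
    - [0,0,-0.005,0,0,0]
    - [0,0,-0.005,0,0,0]

```text
time_s: 6.8
eef_pos: [0.5754, 0.2724, 0.1315]
eef_rot: [0.0, 0.709, 0.705, 0.001]
ft_force: [-6.8, -1.7, 20.6]
opening: 0.0527
grasp_force: 65.9
```

Call:
arm_command:
  series:
    - [0,0,0.007,0,0,0]
    - [0,0,0.007,0,0,0]

```text
time_s: 7.05
eef_pos: [0.5754, 0.2723, 0.1316]
eef_rot: [0.0, 0.709, 0.705, 0.0]
ft_force: [-2.0, -0.9, 7.3]
opening: 0.0529
grasp_force: 64.5
```

Call:
arm_command:
  series:
    - [0,0,0,0,0,0]
    - [0,0,0,0,0,0]
    - [0,0,0,0,0,0]
    - [0,0,0,0,0,0]
    - [0,0,0,0,0,0]
  jaw: -1

```text
time_s: 7.68
eef_pos: [0.5751, 0.272, 0.1308]
eef_rot: [-0.0, 0.709, 0.705, -0.0]
ft_force: [0.2, 1.1, 0.4]
opening: 0.0853
grasp_force: 0.0
```

Call:
arm_command:
  series:
    - [0,0,0.08,0,0,0]
    - [0,0,0.25,0,0,0]
    - [0,0,0.42,0,0,0]
    - [0,0,0.5,0,0,0]
    - [0,0,0.5,0,0,0]

```text
time_s: 8.3
eef_pos: [0.5761, 0.2724, 0.2829]
eef_rot: [0.001, 0.709, 0.705, 0.002]
ft_force: [0.0, 0.4, -1.2]
opening: 0.0855
grasp_force: 0.0
```

Run:
```python
from h import *
im=grab('scene');P=cloud(im);s=state();print(s['eef_pos'],s['opening'],s['joint_positions'].round(2))
for nm in('scene','side'):
  im=grab(nm);P=cloud(im)
  M=(abs(P[...,2]-.158)<.006)&(np.hypot(P[...,0]-.575,P[...,1]-.272)<.06);v,u=np.nonzero(M)
  if len(u)>9:q=plane(im,np.c_[u,v],.158)[:,:2].astype(np.float32);print(nm,len(u),cv2.minEnclosingCircle(q),np.median(P[M],0))
# well slots from scene/side: dark inside rim
im=grab('wrist');cv2.imwrite('pics/w3.png',cv2.resize(cv2.cvtColor(im['pixels'],cv2.COLOR_RGB2BGR),(768,576)));P=cloud(im)
M=(abs(P[...,2]-.158)<.006)&(np.hypot(P[...,0]-.575,P[...,1]-.272)<.06);v,u=np.nonzero(M)
q=plane(im,np.c_[u,v],.158)[:,:2].astype(np.float32);print('w',len(u),cv2.minEnclosingCircle(q),np.median(P[M],0))
```

```text
[0.5753855  0.27213221 0.28109665] 0.0853277506541509 [0.33 0.5  0.24 1.31 0.   1.9 ]
scene 238 ((0.5760748386383057, 0.2696731686592102), 0.028118662536144257) [0.57739683 0.27036651 0.15821458]
side 144 ((0.5729039311408997, 0.2671244144439697), 0.034544795751571655) [0.57366315 0.26445954 0.15940883]
w 3670 ((0.5763188004493713, 0.27382466197013855), 0.0269126296043396) [0.57617973 0.27464003 0.15784125]
```

Call:
arm_command:
  series:
    - [0.01,-0.15,0.06,0,0,0]
    - [0.02,-0.35,0.12,0,0,0]
    - [0.033,-0.55,0.12,0,0,0]
    - [0.033,-0.75,0.12,0,0,0]
    - [0.033,-0.93,0.12,0,0,0]
    - [0.033,-1,0.12,0,0,0]
    - [0.033,-1,0.12,0,0,0]
    - [0.033,-1,0.12,0,0,0]

```text
time_s: 9.5
eef_pos: [0.5849, -0.0268, 0.3165]
eef_rot: [-0.0, 0.709, 0.705, -0.0]
ft_force: [0.4, -0.1, 0.9]
opening: 0.085
grasp_force: 0.0
```

Run:
```python
from h import *
im=grab('wrist');cv2.imwrite('pics/w4.png',cv2.resize(cv2.cvtColor(im['pixels'],cv2.COLOR_RGB2BGR),(768,576)))
s=state();print(s['eef_pos'],s['eef_rot'])
P=cloud(im);D=np.hypot(P[...,0]-.5855,P[...,1]+.0635)
M=(abs(P[...,2]-.115)<.006)&(D<.08);v,u=np.nonzero(M);q=plane(im,np.c_[u,v],.115)[:,:2].astype(np.float32);r=cv2.minAreaRect(q*1000);print('rim',len(u),r)
# hole: fill within rim contour
m=M.astype(np.uint8);cs,h=cv2.findContours(m,cv2.RETR_CCOMP,cv2.CHAIN_APPROX_NONE)
ho=[c for c,k in zip(cs,h[0]) if k[3]>=0];c=max(ho,key=cv2.contourArea)[:,0]
q=plane(im,c,.115)[:,:2].astype(np.float32);cc,rad=cv2.minEnclosingCircle(q);print('hole',cc,rad,cv2.minAreaRect(q*1000))
d=q-np.array([r[0][0],r[0][1]])/1000;rr=np.hypot(*d.T);a=np.arctan2(d[:,1],d[:,0])
t=rr>.033;print('slot ang',np.degrees(np.angle(np.exp(4j*a[t]).mean()))/4)
for k in range(4):
  b=t&(abs(np.angle(np.exp(1j*(a-np.radians(-16+90*k)))))<.5);print(k,b.sum(),q[b].mean(0).round(4),rr[b].max().round(4))
```

```text
[ 0.58498276 -0.02653257  0.31660498] [-3.53643053e-04  7.08784858e-01  7.05424623e-01 -1.01818137e-05]
rim 6403 ((586.51171875, -63.68227005004883), (101.48568725585938, 100.24132537841797), 74.2171859741211)
hole (0.5862085223197937, -0.06306563317775726) 0.03965918719768524 ((586.6067504882812, -63.01946258544922), (64.93165588378906, 64.30623626708984), 29.205547332763672)
slot ang -15.973438636087497
0 22 [ 0.6221 -0.0733] 0.0392
1 28 [ 0.5965 -0.0279] 0.0399
2 25 [ 0.5507 -0.053 ] 0.04
3 21 [ 0.5762 -0.0985] 0.0384
```

Call:
arm_command:
  series:
    - [-0.06,-0.18,0,0,0,0]
    - [-0.12,-0.37,0,0,0,0]
    - [-0.18,-0.56,-0.05,0,0,0]
    - [-0.24,-0.75,-0.1,0,0,0]
    - [-0.3,-0.93,-0.15,0,0,0]
    - [-0.34,-1,-0.2,0,0,0]
    - [-0.34,-1,-0.23,0,0,0]

```text
time_s: 10.42
eef_pos: [0.4828, -0.3281, 0.247]
eef_rot: [-0.001, 0.71, 0.705, 0.0]
ft_force: [0.5, -0.2, 0.2]
opening: 0.0856
grasp_force: 0.0
```

Call:
arm_command:
  series:
    - [0,-0.15,0,0,0,0]
    - [0,-0.19,0,0,0,0]
    - [0,-0.19,0,0,0,0]
    - [0,-0.19,0,0,0,0]

```text
time_s: 10.92
eef_pos: [0.4836, -0.3834, 0.2481]
eef_rot: [-0.0, 0.709, 0.705, 0.0]
ft_force: [0.3, 0.1, -0.1]
opening: 0.0856
grasp_force: 0.0
```

```bash
cat > sc.py <<'E'
from h import *
im=grab('wrist');cv2.imwrite('pics/w5.png',cv2.resize(cv2.cvtColor(im['pixels'],cv2.COLOR_RGB2BGR),(768,576)))
s=state();print(s['eef_pos'],s['eef_rot'],s['joint_positions'].round(2))
P=cloud(im);D=np.hypot(P[...,0]-.4815,P[...,1]+.386)
M=(abs(P[...,2]-.11)<.006)&(D<.05);v,u=np.nonzero(M);q=plane(im,np.c_[u,v],.11)[:,:2].astype(np.float32);c,r=cv2.minEnclosingCircle(q);print('top',len(u),c,r)
# lug tops at z=.018, outside the body radius
M=(abs(P[...,2]-.018)<.006)&(D<.05);v,u=np.nonzero(M);q=plane(im,np.c_[u,v],.018)[:,:2]-c
rr=np.hypot(*q.T);a=np.degrees(np.arctan2(q[:,1],q[:,0]));t=(rr>.0285)
a,rr=a[t],rr[t]
print(t.sum(),np.degrees(np.angle(np.exp(4j*np.radians(a)).mean()))/4,'spread',np.histogram(a,36,(-180,180))[0],rr.max())
E
python3 sc.py
```

```text
[ 0.4834989  -0.38352765  0.24814136] [-6.94038868e-05  7.08821316e-01  7.05388061e-01  1.42040501e-04] [-0.79  0.47  0.11  1.21  0.    0.79]
top 3251 (0.48283326625823975, -0.38433587551116943) 0.02699069306254387
140 30.67393923061303 spread [ 0  0  0  0  0  0  0  0  0  0  0  0  0  0  0  0  0  0  0  1 35 34  1  0
  0  0  0  0  0 29 37  3  0  0  0  0] 0.035683235965033894
```

View pics/w5.png

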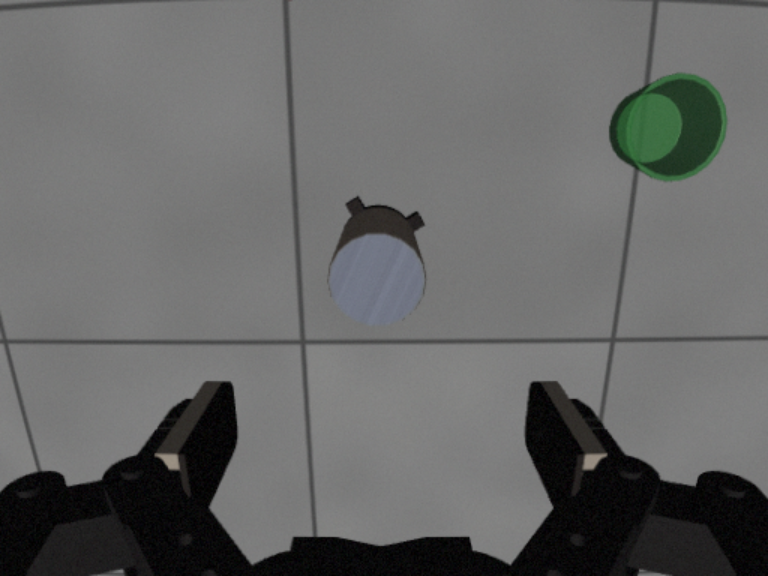

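Wrist view: short cup top at (377,280), two lugs at (355,205) and (415,221) → lug angle ≈ 30.7°. The slots are at 74.1°, so turn +43.4°. Grasping.

Call:
arm_command:
  series:
    - [-0.005,-0.003,-0.15,0,0,0]
    - [-0.005,-0.003,-0.33,0,0,0]
    - [-0.005,-0.003,-0.48,0,0,0]
    - [-0.005,-0.003,-0.55,0,0,0]
    - [-0.005,-0.003,-0.55,0,0,0]
    - [-0.005,-0.003,-0.55,0,0,0]

```text
time_s: 11.72
eef_pos: [0.4823, -0.386, 0.0843]
eef_rot: [0.001, 0.709, 0.705, 0.0]
ft_force: [0.2, -0.4, 0.3]
opening: 0.0852
grasp_force: 0.0
```

Call:
arm_command:
  series:
    - [0,0,0,0,0,0]
    - [0,0,0,0,0,0]
    - [0,0,0,0,0,0]
    - [0,0,0,0,0,0]
    - [0,0,0,0,0,0]
    - [0,0,0,0,0,0]
    - [0,0,0,0,0,0]
    - [0,0,0,0,0,0]
  jaw: 1

```text
time_s: 12.72
eef_pos: [0.4819, -0.3863, 0.0842]
eef_rot: [0.001, 0.709, 0.705, -0.0]
ft_force: [-1.7, 1.1, 6.4]
opening: 0.0525
grasp_force: 61.8
```

Call:
arm_command:
  series:
    - [0,0,0.05,0,0,0]
    - [0,0,0.2,0,0,0]
    - [0,0,0.38,0,0,0]
    - [0,0,0.53,0,0,0.08]
    - [0,0,0.6,0,0,0.16]
    - [0,0,0.6,0,0,0.24]
    - [0,0,0.6,0,0,0.31]
    - [0,0,0.6,0,0,0.362]
    - [0,0,0.6,0,0,0.362]
    - [0,0,0.6,0,0,0.362]

```text
time_s: 13.98
eef_pos: [0.4815, -0.3859, 0.2633]
eef_rot: [0.0, 0.399, 0.917, -0.0]
ft_force: [-0.3, -0.4, -1.6]
opening: 0.0528
grasp_force: 63.0
```

```bash
cat > held.py <<'E'
from h import *
im=grab('wrist');cv2.imwrite('pics/w6.png',cv2.resize(cv2.cvtColor(im['pixels'],cv2.COLOR_RGB2BGR),(768,576)))
s=state();e=s['eef_pos'];print(e,s['eef_rot'].round(4),s['joint_positions'].round(2),s['ft_force'].round(1))
P=cloud(im);D=np.hypot(P[...,0]-e[0],P[...,1]-e[1])
zt=e[2]+.028
M=(abs(P[...,2]-zt)<.006)&(D<.04);v,u=np.nonzero(M);zt=np.median(P[M][:,2]);q=plane(im,np.c_[u,v],zt)[:,:2].astype(np.float32);c,r=cv2.minEnclosingCircle(q);print('top',len(u),zt,c,r,'rel',c-e[:2])
zl=zt-.092
M=(abs(P[...,2]-zl)<.008)&(D<.06);v,u=np.nonzero(M);q=plane(im,np.c_[u,v],zl)[:,:2]-e[:2]
rr=np.hypot(*q.T);a=np.degrees(np.arctan2(q[:,1],q[:,0]));t=(rr>.0285)&(rr<.04);a=a[t];q=q[t]
print(t.sum(),np.degrees(np.angle(np.exp(4j*np.radians(a)).mean()))/4)
h=np.histogram(a,36,(-180,180))[0];print(h)
ph=np.degrees(np.angle(np.exp(4j*np.radians(a)).mean()))/4
for k in range(4):
  b=abs((a-ph-90*k+180)%360-180)<25
  if b.sum()>3: print(k,b.sum(),np.median(a[b]),q[b].mean(0).round(4),q[b].min(0).round(4),q[b].max(0).round(4))
E
python3 held.py
```

```text
[ 0.48151396 -0.38584962  0.26322063] [ 1.000e-04  3.990e-01  9.169e-01 -0.000e+00] [-0.79  0.46  0.14  1.25  0.    0.03] [-0.2  0.9 -1.3]
top 16271 0.28908705456790257 (0.47980615496635437, -0.3846856653690338) 0.042575132101774216 rel [-0.00170781  0.00116395]
605 -15.589303831468056
[  0   0   0   0   0   0   0   0   0   0   0   0   0   0   0   0   0   0
   0   0   0   0   0   0  46 118 103   0   2   7   9   9   9 110 150  42]
1 267 77.44152987168063 [0.0071 0.0313] [0.0002 0.0264] [0.0141 0.0363]
2 312 162.36494330660474 [-0.0312  0.01  ] [-0.0367  0.003 ] [-0.0219  0.0187]
```

View pics/w6.png

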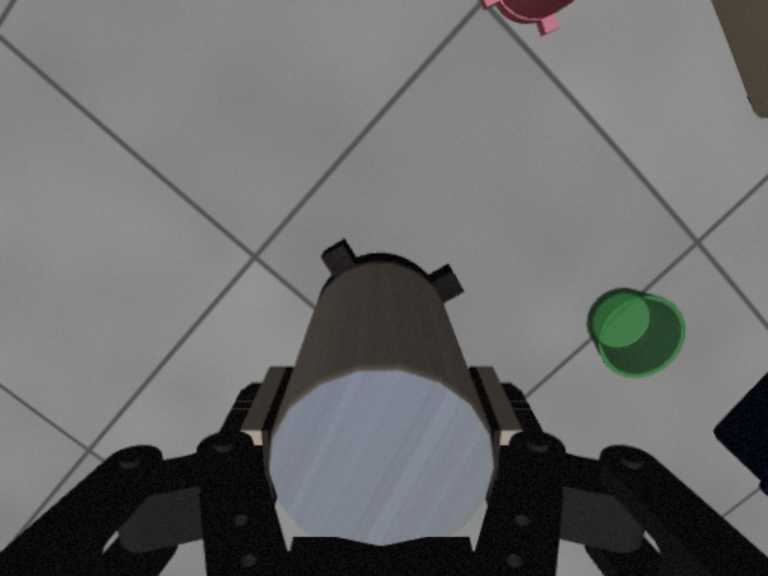

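Wrist view: the cup is held upright with lugs at (340,257) and (445,283), at about the slot angle. Moving over the well.

Call:
arm_command:
  series:
    - [0.05,0.12,0,0,0,0]
    - [0.1,0.3,0,0,0,0]
    - [0.17,0.48,0,0,0,0]
    - [0.23,0.66,0,0,0,0]
    - [0.3,0.84,0,0,0,0]
    - [0.349,0.97,0,0,0,0]
    - [0.349,1,0,0,0,0]
    - [0.349,1,0,0,0,0]

```text
time_s: 15.02
eef_pos: [0.5861, -0.0857, 0.263]
eef_rot: [-0.0, 0.398, 0.917, -0.0]
ft_force: [0.3, -0.6, -0.9]
opening: 0.0528
grasp_force: 63.4
```

Call:
arm_command:
  series:
    - [0,0.05,-0.05,0,0,0]
    - [0,0.069,-0.1,0,0,0]
    - [0,0.069,-0.12,0,0,0]
    - [0,0.069,-0.12,0,0,0]
    - [0,0.069,-0.12,0,0,0]

```text
time_s: 15.65
eef_pos: [0.5865, -0.0657, 0.2274]
eef_rot: [0.0, 0.398, 0.917, 0.0]
ft_force: [-0.2, 0.2, -1.0]
opening: 0.0532
grasp_force: 63.4
```

```bash
sed -i 's/w6/w7/' held.py; python3 held.py
```

```text
[ 0.58651643 -0.0656276   0.22740005] [4.000e-04 3.983e-01 9.172e-01 0.000e+00] [-0.24  0.43 -0.01  1.13 -0.    0.58] [-0.1 -0.3 -1.3]
top 16212 0.253080025846105 (0.5878429412841797, -0.06688927114009857) 0.04332924634218216 rel [ 0.00132651 -0.00126167]
593 -15.396357262182791
[  0   0   0   0   0   0   0   0   0   0   0   0   0   0   0   0   0   0
   0   0   0   0   0   0  46 113 100   0   1   5   7   7   9 106 151  48]
1 259 77.36020082479854 [0.0071 0.0313] [0.0001 0.0263] [0.014  0.0362]
2 314 162.76056603726485 [-0.0313  0.0098] [-0.0367  0.0029] [-0.0223  0.0186]
```

View pics/w7.png

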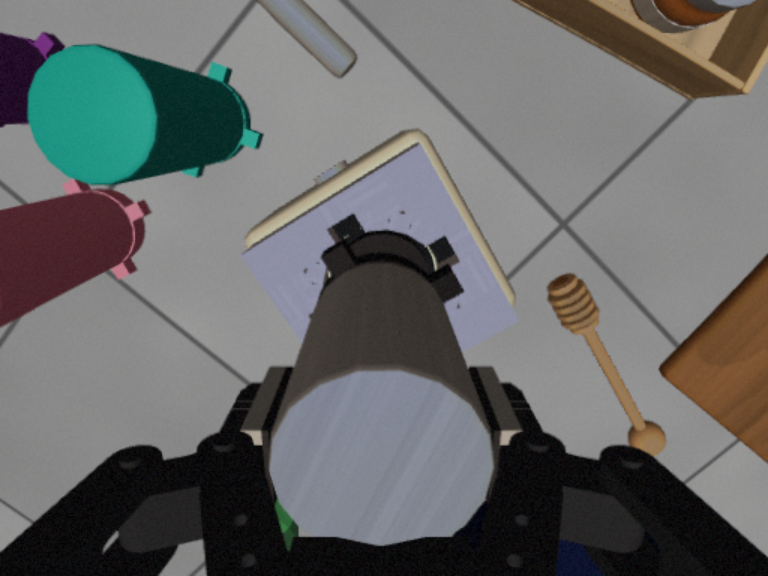

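The lugs and slots look parallel in the wrist view, with the cup just above the well. Descending in small steps.

Call:
arm_command:
  series:
    - [0,0.001,-0.06,0,0,0]
    - [0,0.001,-0.1,0,0,0]
    - [0,0.001,-0.115,0,0,0]
    - [0,0.001,-0.128,0,0,0]
    - [0,0.001,-0.128,0,0,0]

```text
time_s: 16.32
eef_pos: [0.5863, -0.0649, 0.1886]
eef_rot: [0.0, 0.398, 0.917, 0.0]
ft_force: [0.6, 1.0, -1.2]
opening: 0.0532
grasp_force: 63.4
```

Lugs are below the rim face without contact force, so they are in the slots. Continuing down.

Call:
arm_command:
  series:
    - [0,0,-0.01,0,0,0]
    - [0,0,-0.02,0,0,0]
    - [0,0,-0.02,0,0,0]

```text
time_s: 16.7
eef_pos: [0.5865, -0.065, 0.1829]
eef_rot: [0.0, 0.398, 0.917, 0.0]
ft_force: [-0.6, -0.2, 3.9]
opening: 0.053
grasp_force: 63.5
```

Call:
arm_command:
  series:
    - [0,0,-0.01,0,0,0]
    - [0,0,-0.015,0,0,0]
    - [0,0,-0.015,0,0,0]

```text
time_s: 17.08
eef_pos: [0.5866, -0.065, 0.1784]
eef_rot: [0.0, 0.398, 0.917, 0.0]
ft_force: [-0.4, 0.1, 6.3]
opening: 0.0529
grasp_force: 63.7
```

Call:
arm_command:
  series:
    - [0,0,-0.007,0,0,0]
    - [0,0,-0.007,0,0,0]
    - [0,0,-0.007,0,0,0]

```text
time_s: 17.45
eef_pos: [0.5866, -0.065, 0.1772]
eef_rot: [0.001, 0.398, 0.917, 0.0]
ft_force: [-3.9, -0.4, 13.6]
opening: 0.053
grasp_force: 64.8
```

Call:
arm_command:
  series:
    - [0,0,-0.004,0,0,0]
    - [0,0,-0.004,0,0,0]
    - [0,0,-0.004,0,0,0]

```text
time_s: 17.82
eef_pos: [0.5867, -0.0651, 0.1771]
eef_rot: [0.001, 0.398, 0.917, 0.0]
ft_force: [-7.4, 0.4, 24.0]
opening: 0.0529
grasp_force: 65.7
```

Run:
```python
from h import *
s=state();print(s['eef_pos'],s['ft_force'].round(1),s['grasp_force'])
im=grab('scene','end');P=cloud(im)
M=(abs(P[...,2]-.158)<.006)&(np.hypot(P[...,0]-.575,P[...,1]-.272)<.04);print(M.sum(),np.median(P[M],0))
im=grab('wrist');P=cloud(im);M=(abs(P[...,2]-.203)<.008)&(np.hypot(P[...,0]-.5855,P[...,1]+.064)<.02);print(M.sum(),np.median(P[M],0))
print(job_done())
```

```text
[ 0.58668144 -0.0651216   0.17708508] [-7.4  0.4 24. ] 65.67953109741211
236 [0.57676795 0.2706305  0.15808062]
8687 [ 0.5846514  -0.06307848  0.20296623]
the job is handed in; nothing more can be done
None
```

The job is handed in at about 18 s: the tall cup is upright on the mat and released. The short cup is pressed fully home (its top 203 mm above the counter, as expected), still gripped and held down with about 24 N, and the jars, spoon, dipper and dish were not touched.

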